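Reset the tripped bench unit through its sunken button

ROBOT

A 6-joint arm with a two-finger parallel gripper is mounted at the origin on a cart in front of the work surface, level with it; the furniture and walls round the work are solid. World frame = base frame: x ahead of the robot, y to its left, z up, the work surface at z = 0. Lengths are in m, angles in rad, forces in N, time in s.
With the tool pointing down it reaches from about 0.425 to 0.95 m from the base axis. Payload 3.5 kg.
Tool frame: the origin (TCP) lies at the very end of the fingers, on their centre line; the grasp point (between the pads) lies ctrl.tcp_to_grasp behind it (ctrl.tcp_to_grasp is the distance from the TCP to the grasp point, in m); z points along the fingers, y is the line along which they close (so a half turn about z gives the same grasp; the last joint's range is limited). The gripper opens to 85 mm and grips with 20 to 120 N. Pads are 22 mm wide; open, the fingers measure 114 mm over their backs; the gripper's body (76 mm by 85 mm) begins 54 mm behind the grasp point. The pads swing forward as they close: fully open they stand 13 mm farther back than shut.
Start: joints at [-1.346, 0.286, 1.577, -0, 1.279, -0.15], TCP at [0.247, -0.628, 0.231] pointing down, gripper open.
Joint ranges: [-2.77, 2.77], [-0.9, 2.22], [0.21, 2.48], [-1.53, 4.67], [0.24, 2.81], [-2.84, 2.84]. Speed limits (rad/s): [2.79, 2.79, 3.14, 3.14, 3.14, 3.14].

INTERFACE

Orientations are given as a unit quaternion [x, y, z, w].
In Python, from plant import ctrl gives the robot as it stands.
- The arm moves only by the shell command python3 -m inch 'ROWS' [FORCE]. ROWS is JSON, a list of rows, each an object with "slide": the shift along the tool's x, y, z in cm, a list of three; "turn": the turn about the tool's z in rad; "grip": the finger opening in cm, from 0 to 8.54. A call has 1 to 20 rows; each row is the pose to reach, as a shift and turn from the pose commanded when the call began, along the tool's axes at that moment; what a row does not reach only later rows make up. A row lasts 1/10 s, in which the tool goes at most 50 mm and 8.59 degrees, less where a joint would pass 70% of its speed; a pose out of reach is approached as far as the arm can. A call with a gripper value outside its range is refused whole. The fingers move at their own pace and stop on an object; FORCE is the grip in N (left out, the last holds). Time passes only in rows, so rows that repeat a pose let the fingers close. It gives the time, the measured TCP pose, the force, the opening and the grip force at its end, in the units of the state.
- ctrl.get_state(): the state, without advancing time (a new reading comes with each control period).
- ctrl.read_camera(name): name is "side" or "top" or "wrist"; returns (picture, depth): 480x640x3 uint8, red, green, blue; 480x640 float32, m along the optical axis (not along the pixel's ray), 0 where there is no reading.
- ctrl.camera_info(name): a dict with "K" (3x3 intrinsics, pixels), "camera_from_world" (4x4, takes a point from world to camera coordinates); the wrist camera has in their place "T_tool_cam" (4x4, takes a point from camera to tool coordinates, whose origin is the TCP and whose axes are the flange's). Camera axes: x right, y down, z forward; pixel columns grow to the right and rows downward; lengths in m; the calibration is good to about 2 mm. A picture is of the moment at which its call begins: read the wrist's pose just before it. camera_info takes no time and is no camera call.
- ctrl.sign_off(): hands the job in; it is judged then, once.
The state is a dict: "time": time; "qpos": joint angles; "dq": joint speeds; "joint_efforts": joint torques, N m; "eef_pos": TCP position; "tcp_rot": TCP orientation; "contact_force": force on the tool from outside, world axes, zero at the start; "wrist_torque": the same for the moment, N m; "opening": opening from 0.0 (shut) to 1.0 (fully open); "finger_force": force on a finger pad.
Only numpy, scipy, OpenCV 4.12 (cv2) and the standard library are available. Lean on these libraries where they do the work, as an engineer would, in place of code of your own. Each camera call takes 0.05 s, during which the arm holds its last target. There are 200 camera calls.

TASK

The bench unit with the amber lens has tripped. With the fingertips in the cover's recess, slide its dust cover fully open, reach down into the well and hold the sunken white button fully down for a second, then let it up and slide the cover fully shut again. Use light fingertip pushes only, and leave the unit with the green lens and the loose things on the bench as they are.

Things in the scene. Friction and masses are not known exactly. Their poses are not given: they have to be found in the camera images.
- amber_unit: Reset unit with the amber lens: fixed grey steel box 190 x 100 x 55 mm. Origin: centre of its underside on the bench; own x runs along its length, from the well end to the lens end, z up. On its top the sliding cover runs between two aluminium guides, inner faces at y = +-34.5 mm, tops 14 mm above the box top, x = -82 to +58 mm.
- amber_well (a point): Centre of the well's mouth in the top of the amber unit (unit x = -45 mm, y = 0, z = 55 mm): a round hole 50 mm across and 36 mm deep, with the white button at the bottom. The cover hides it when shut.
- amber_lens (a point): Top of the low round amber lens, 19 mm across and 9.5 mm high, on the unit's far end (unit x = +77 mm, y = 0).
- amber_cover (a joint): Slide of the amber unit's cover in m, along the unit's +x (towards the lens): 0 = shut over the well, 0.064 = fully open against its stop, the whole well free. It stands anywhere from 0 to 0.012 at the start, stays where it is left, and slides against about 1.5 N of friction.
- amber_recess (a point): Centre of the floor of the square finger recess in the amber unit's black cover; moves with the cover. The recess is open upward, 48 (along x) x 50 mm, 9 mm deep below the cover's upper rim, with 8 mm walls (yellow stripes on the two end walls); its floor is about 59 mm above the bench. With the cover shut it lies straight above the well's centre. Axes as the unit's.
- amber_button_top (a point): Centre of the upper face of the amber unit's white round button, 35 mm across, at the centre of the well, 22 mm below the box top (33 mm above the bench) when not pressed; moves with the button.
- amber_button (a joint): Travel of the amber unit's button in m, downward: 0 = up, 0.006 = fully down. Spring: about 2 N at the start of its travel, 5.5 N fully down; it springs back when let go.
- green_unit: Reset unit with the green lens: fixed grey steel box 190 x 100 x 55 mm. Origin: centre of its underside on the bench; own x runs along its length, from the well end to the lens end, z up. On its top the sliding cover runs between two aluminium guides, inner faces at y = +-34.5 mm, tops 14 mm above the box top, x = -82 to +58 mm.
- green_well (a point): Centre of the well's mouth in the top of the green unit (unit x = -45 mm, y = 0, z = 55 mm): a round hole 50 mm across and 36 mm deep, with the white button at the bottom. The cover hides it when shut.
- green_lens (a point): Top of the low round green lens, 19 mm across and 9.5 mm high, on the unit's far end (unit x = +77 mm, y = 0).
- green_cover (a joint): Slide of the green unit's cover in m, along the unit's +x (towards the lens): 0 = shut over the well, 0.064 = fully open against its stop, the whole well free. It stands anywhere from 0 to 0.012 at the start, stays where it is left, and slides against about 1.5 N of friction.
- green_recess (a point): Centre of the floor of the square finger recess in the green unit's black cover; moves with the cover. The recess is open upward, 48 (along x) x 50 mm, 9 mm deep below the cover's upper rim, with 8 mm walls (yellow stripes on the two end walls); its floor is about 59 mm above the bench. With the cover shut it lies straight above the well's centre. Axes as the unit's.
- green_button_top (a point): Centre of the upper face of the green unit's white round button, 35 mm across, at the centre of the well, 22 mm below the box top (33 mm above the bench) when not pressed; moves with the button.
- green_button (a joint): Travel of the green unit's button in m, downward: 0 = up, 0.006 = fully down. Spring: about 2 N at the start of its travel, 5.5 N fully down; it springs back when let go.
- padlock: Bystander: loose brass padlock lying on the bench, 69 x 42 x 17 mm; origin: centre of its underside.
- chalk_tin: Bystander: loose round ochre tin standing on the bench, 50 mm across, 29 mm high; origin: centre of its underside.
- brass_cap: Bystander: loose brass cap on the bench, 36 x 43 x 43 mm; origin: centre of its underside.
There are look-alikes about, which are no part of the job. What is shaped like the amber_unit but pink is not meant.

How it is judged:
By the outcome, as a careful person would: the job done as asked, in the order asked, and still so for the second after the job is handed in, with the robot touching nothing.
It also fails if it takes over 48 s, if anything falls off the work surface, if the arm or the gripper's body presses on something with over 40 N, if the wrist force passes 120 N, or if a joint passes its speed limit or range.

## Working session

There is one attempt and no reset: what is moved stays moved. The work goes in short steps, Python scripts to look and compute and a shell command to move; the robot and the scene stay as the last step left them, time stands still between calls to the robot, and variables do not carry over. Pictures are saved under pics/ and viewed, at most 10 in all, crops included, and the job is handed in when it is done.

```bash
mkdir -p pics; ls; python3 - <<'E'
from plant import ctrl
import cv2,numpy as np
for n in("top","side"):
    p,d=ctrl.read_camera(n); cv2.imwrite(f"pics/{n}0.png",p[:,:,::-1]); np.savez(f"{n}0.npz",p=p,d=d)
    i=ctrl.camera_info(n); print(n,np.round(i["K"],1).tolist(),np.round(i["camera_from_world"],3).tolist())
print(ctrl.get_state(),ctrl.tcp_to_grasp,ctrl.camera_info("wrist"))
E
```

```text
pics
top [[599.1, 0.0, 329.2], [0.0, 599.1, 239.1], [0.0, 0.0, 1.0]] [[0.011, -1.0, 0.015, 0.22], [-0.996, -0.013, -0.091, 0.54], [0.091, -0.014, -0.996, 1.714], [0.0, 0.0, 0.0, 1.0]]
side [[482.1, 0.0, 318.6], [0.0, 482.1, 241.1], [0.0, 0.0, 1.0]] [[-0.833, -0.552, -0.008, 0.566], [-0.339, 0.524, -0.781, 0.089], [0.436, -0.648, -0.624, 1.393], [0.0, 0.0, 0.0, 1.0]]
{'time': 0.1, 'qpos': array([-1.34598781e+00,  2.87118475e-01,  1.57805358e+00,  2.12825839e-05,
        1.27857270e+00, -1.49987363e-01]), 'dq': array([ 4.12135581e-05, -6.82883198e-04, -2.57060114e-03, -1.02521958e-03,
       -1.13188223e-03, -1.99214984e-03]), 'joint_efforts': array([ 5.66399194e-04, -4.07293618e+01, -2.93698776e+01, -1.56824181e-04,
        3.39373830e-03, -6.50589385e-06]), 'eef_pos': array([ 0.24701167, -0.62753981,  0.23004544]), 'tcp_rot': array([ 9.82492336e-01,  1.86299896e-01, -3.00665451e-05, -1.07567838e-03]), 'contact_force': array([ 0.80995038,  0.23421575, -0.18257032]), 'wrist_torque': array([ 0.01239911, -0.00283187,  0.00860963]), 'finger_force': 0.0, 'opening': 1.0000527984921326} 0.0187 {'K': array([[368.02958569,   0.        , 315.67422589],
       [  0.        , 368.02958569, 238.48862396],
       [  0.        ,   0.        ,   1.        ]]), 'T_tool_cam': array([[ 4.47882165e-04, -9.51592372e-01, -3.07362583e-01,
         7.90481177e-02],
       [ 9.99999651e-01,  2.09317980e-04,  8.09131069e-04,
        -9.74512593e-05],
       [-7.05626437e-04, -3.07362838e-01,  9.51592133e-01,
        -1.42217909e-01],
       [ 0.00000000e+00,  0.00000000e+00,  0.00000000e+00,
         1.00000000e+00]])}
```

View pics/top0.png

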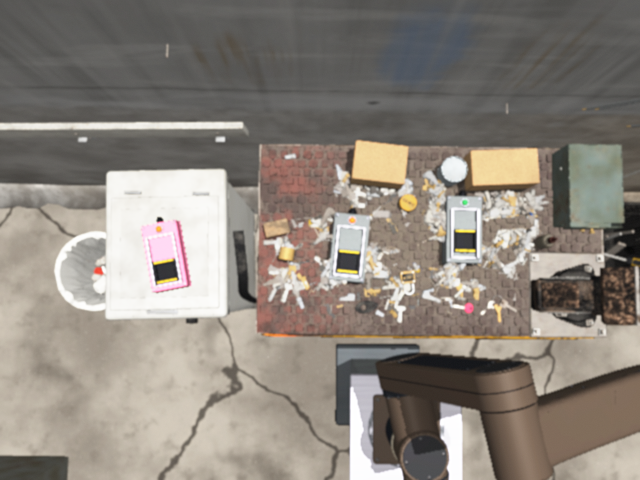

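View pics/side0.png

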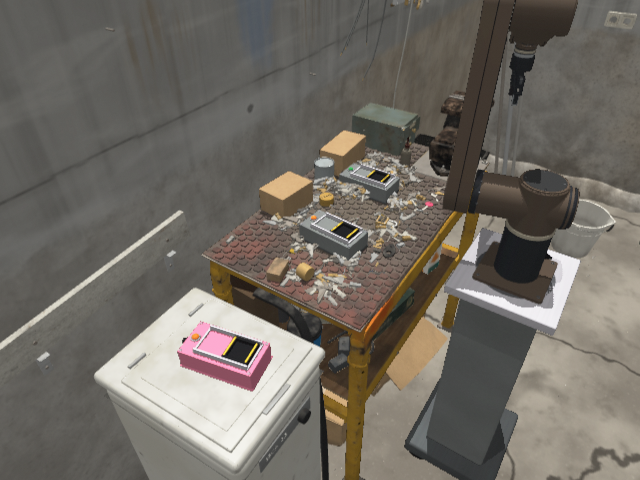

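Top view: the amber unit is at about (350,248), with its lens at (352,219) and its black cover with yellow stripes at (348,262). The pink look-alike stands apart at (165,255), and the green unit is at (464,230).

```bash
cat > h.py <<'E'
import numpy as np,cv2
from scipy.spatial.transform import Rotation as R
from plant import ctrl
def ray(K,cfw,uv,z):
    W=np.linalg.inv(cfw); d=W[:3,:3]@np.linalg.inv(K)@np.array([uv[0],uv[1],1.]); o=W[:3,3]
    return o+d*(z-o[2])/d[2]
def wrist():
    s=ctrl.get_state(); i=ctrl.camera_info("wrist"); T=np.eye(4); T[:3,:3]=R.from_quat(s["tcp_rot"]).as_matrix(); T[:3,3]=s["eef_pos"]
    p,d=ctrl.read_camera("wrist"); return p,d,i["K"],np.linalg.inv(T@i["T_tool_cam"]),s
def blobs(p,lo,hi,mn):
    m=cv2.inRange(cv2.cvtColor(p,cv2.COLOR_RGB2HSV),lo,hi); n,l,st,c=cv2.connectedComponentsWithStats(m)
    return [(st[k,4],c[k],st[k,:4],l==k) for k in range(1,n) if st[k,4]>=mn]
def togo(target,yaw,s=None):
    s=s or ctrl.get_state(); M=R.from_quat(s["tcp_rot"]).as_matrix()
    a=np.arctan2(M[1,0],M[0,0]); t=-(yaw-a)
    print("tcp",s["eef_pos"].round(4),"yaw",a.round(4),"slide cm",(M.T@(np.array(target)-s["eef_pos"])*100).round(2),"turn",round((t+np.pi)%(2*np.pi)-np.pi,4))
E
python3 - <<'E'
from h import *
z=np.load("top0.npz"); p=z["p"]; i=ctrl.camera_info("top"); K,C=i["K"],i["camera_from_world"]
x0,y0=325,205; crop=p[y0:290,x0:376]
L=[b for b in blobs(crop,(3,140,130),(20,255,255),6)]
Y=[b for b in blobs(crop,(21,140,120),(35,255,255),6)]
B=[b for b in blobs(crop,(0,0,0),(180,255,50),60)]
for n,bs,h in(("lens",L,.0645),("yel",Y,.068),("blk",B,.064)):
    for b in bs: print(n,b[0],b[1]+[x0,y0],b[2],ray(K,C,b[1]+[x0,y0],h).round(4))
m=cv2.inRange(cv2.cvtColor(crop,cv2.COLOR_RGB2HSV),(0,0,90),(180,60,255))
E
```

```text
lens 10 [351.8 220. ] [25 13  5  4] [0.589  0.1637 0.0645]
yel 47 [348.80851064 252.06382979] [14 45 20  5] [0.4974 0.1716 0.068 ]
yel 58 [346.82758621 270.51724138] [12 64 20  4] [0.4454 0.1768 0.068 ]
```

```bash
python3 - <<'E'
from h import *
z=np.load("top0.npz"); d=z["d"]; i=ctrl.camera_info("top"); K,C=i["K"],i["camera_from_world"]; W=np.linalg.inv(C)
for n,(u0,u1,v0,v1) in dict(vise=(530,640,250,340),box=(555,620,145,230),amber=(330,372,210,285),mid=(380,530,290,335)).items():
    v,u=np.mgrid[v0:v1,u0:u1]; q=d[v0:v1,u0:u1].ravel(); P=np.linalg.inv(K)@np.stack([u.ravel()*q,v.ravel()*q,q]); P=(W[:3,:3]@P).T+W[:3,3]
    P=P[q>0]; print(n,np.percentile(P[:,2],[50,99,100]).round(3),P.min(0).round(2),P.max(0).round(2))
for t in([.40,-.33,.36],[.471,.174,.20]): togo(t,-.09)
E
```

```text
vise [0.05  0.242 0.249] [ 0.19 -1.18 -0.96] [ 0.54 -0.33  0.25]
box [0.123 0.133 0.138] [ 0.57 -0.79 -0.31] [ 0.84 -0.43  0.14]
amber [0.056 0.074 0.082] [ 0.41  0.1  -0.01] [0.63 0.23 0.08]
mid [0.002 0.016 0.034] [ 0.26 -0.36 -0.02] [0.4  0.08 0.03]
tcp [ 0.247  -0.6275  0.23  ] yaw 0.3748 slide cm [ 25.13 -22.12 -12.94] turn 0.4648
tcp [ 0.247  -0.6275  0.23  ] yaw 0.3748 slide cm [ 50.19 -66.38   3.16] turn 0.4648
```

```bash
python3 -m inch '[{"slide":[0,0,-8],"turn":0,"grip":0},{"slide":[0,0,-15],"turn":0,"grip":0},{"slide":[0,0,-15],"turn":0,"grip":0},{"slide":[0,0,-15],"turn":0,"grip":0},{"slide":[25,-22,-15],"turn":0.46,"grip":0},{"slide":[25,-22,-15],"turn":0.46,"grip":0},{"slide":[25,-22,-15],"turn":0.46,"grip":0},{"slide":[25,-22,-15],"turn":0.46,"grip":0},{"slide":[25,-22,-15],"turn":0.46,"grip":0},{"slide":[25,-22,-15],"turn":0.46,"grip":0},{"slide":[25,-22,-15],"turn":0.46,"grip":0},{"slide":[25,-22,-15],"turn":0.46,"grip":0}]' 20 && python3 -c "
from h import *
togo([.471,.174,.20],-.09)"
```

```text
time: 1.3
eef_pos: [0.4007, -0.3284, 0.3813]
tcp_rot: [0.999, -0.04, 0.0, -0.0]
contact_force: [-0.0, 0.2, 0.2]
opening: -0.002
finger_force: 0.0
tcp [ 0.4007 -0.3284  0.3813] yaw -0.0799 slide cm [  2.99 -50.63  18.17] turn 0.0101
```

```bash
python3 -m inch '[{"slide":[3,-50.5,18],"turn":0.01,"grip":0},{"slide":[3,-50.5,18],"turn":0.01,"grip":0},{"slide":[3,-50.5,18],"turn":0.01,"grip":0},{"slide":[3,-50.5,18],"turn":0.01,"grip":0},{"slide":[3,-50.5,18],"turn":0.01,"grip":0},{"slide":[3,-50.5,18],"turn":0.01,"grip":0},{"slide":[3,-50.5,18],"turn":0.01,"grip":0},{"slide":[3,-50.5,18],"turn":0.01,"grip":0},{"slide":[3,-50.5,18],"turn":0.01,"grip":0},{"slide":[3,-50.5,18],"turn":0.01,"grip":0},{"slide":[3,-50.5,18],"turn":0.01,"grip":0},{"slide":[3,-50.5,18],"turn":0.01,"grip":0},{"slide":[3,-50.5,18],"turn":0.01,"grip":0},{"slide":[3,-50.5,18],"turn":0.01,"grip":0},{"slide":[3,-50.5,18],"turn":0.01,"grip":0}]' && python3 - <<'E'
from h import *
p,d,K,C,s=wrist(); cv2.imwrite("pics/w1.png",p[:,:,::-1]); np.savez("w1.npz",p=p,d=d,C=C,K=K)
for n,lo,hi,h,mn in(("lens",(3,140,130),(20,255,255),.064,60),("yel",(21,140,120),(35,255,255),.068,150)):
    for b in blobs(p,lo,hi,mn): print(n,b[0],b[1].round(1),b[2],ray(K,C,b[1],h).round(4))
togo([.471,.174,.20],-.09)
E
```

```text
time: 2.8
eef_pos: [0.4727, 0.1674, 0.2019]
tcp_rot: [0.999, -0.049, 0.001, 0.0]
contact_force: [0.5, 0.7, 0.5]
opening: 0.001
finger_force: 0.0
lens 496 [307.1  60.8] [296  48  24  27] [0.5907 0.162  0.064 ]
yel 319 [310.4 259.5] [275 257  71   6] [0.4455 0.1743 0.068 ]
tcp [0.4726 0.1675 0.202 ] yaw -0.0973 slide cm [-0.22 -0.63  0.2 ] turn -0.0073
```

View pics/w1.png

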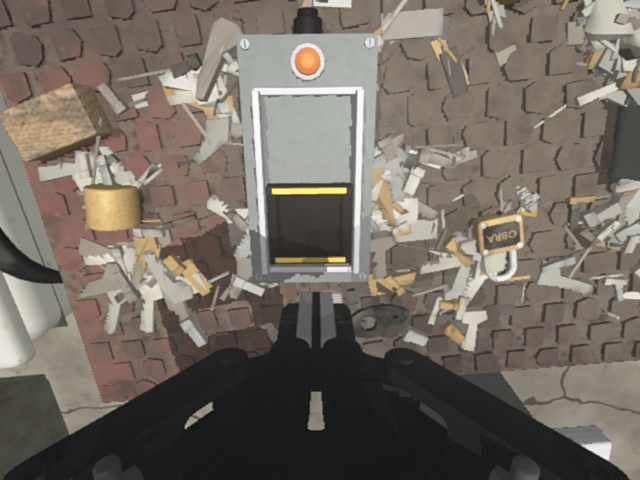

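The wrist view shows the lens at (308,62), the far stripe at (309,190), the near stripe at (310,260) and the shut fingertips at about (316,295).

```bash
python3 - <<'E'
from h import *
z=np.load("w1.npz"); p,K,C=z["p"],z["K"],z["C"]
print(p[190,309],p[259,309])
Y=[b for b in blobs(p,(21,140,100),(36,255,255),100) if 250<b[1][0]<370]
for b in Y: print(b[0],b[1].round(1),b[2],ray(K,C,b[1],.068).round(4))
g=cv2.inRange(p[180:190,220:400],(0,0,0),(60,60,60)); 
def rw(v,c0,h):  # bright guide segments on row v
    r=p[v].astype(int).min(1)>195; idx=np.where(r[240:380])[0]+240
    seg=np.split(idx,np.where(np.diff(idx)>1)[0]+1); return [(s[0],s[-1]) for s in seg if len(s)>2]
for v in(110,130,160,180,200,220,240):
    S=rw(v,0,0); print(v,S,end=" ")
    if len(S)>=2: print(ray(K,C,[(S[0][0]+S[-1][1])/2,v],.069)[:2].round(4), (ray(K,C,[S[-1][1],v],.069)-ray(K,C,[S[0][0],v],.069))[:2].round(4))
E
```

```text
[255 248 125] [136 117  56]
328 [310.1 259.6] [275 257  71   6] [0.4455 0.1746 0.068 ]
110 [(np.int64(253), np.int64(258)), (np.int64(357), np.int64(362))] [0.5585 0.1649] [-0.0074 -0.0766]
130 [(np.int64(254), np.int64(259)), (np.int64(357), np.int64(362))] [0.545 0.166] [-0.0075 -0.0771]
160 [(np.int64(256), np.int64(261)), (np.int64(356), np.int64(361))] [0.5239 0.1678] [-0.0075 -0.0768]
180 [(np.int64(257), np.int64(262)), (np.int64(355), np.int64(360))] [0.5093 0.1693] [-0.0074 -0.0766]
200 [(np.int64(258), np.int64(263)), (np.int64(355), np.int64(360))] [0.4941 0.1705] [-0.0075 -0.0772]
220 [(np.int64(259), np.int64(264)), (np.int64(355), np.int64(359)), (np.int64(377), np.int64(379))] [0.4778 0.1644] [-0.009  -0.0923]
240 [(np.int64(355), np.int64(358))]
```

```bash
python3 -c "
from h import *
togo([.4737,.1723,.10],-.087)"
```

```text
tcp [0.4726 0.1675 0.202 ] yaw -0.0973 slide cm [ 0.05 -0.48 10.2 ] turn -0.0103
```

```bash
python3 -m inch '[{"slide":[0,-0.5,5],"turn":-0.01,"grip":0},{"slide":[0,-0.5,9],"turn":-0.01,"grip":0},{"slide":[0,-0.5,10],"turn":-0.01,"grip":0},{"slide":[0,-0.5,10],"turn":-0.01,"grip":0},{"slide":[0,-0.5,10],"turn":-0.01,"grip":0}]' && python3 - <<'E'
from h import *
p,d,K,C,s=wrist(); cv2.imwrite("pics/w2.png",p[:,:,::-1])
togo([.4737,.1723,.0625],-.087)
uv=np.array([[316,238]]); print(s["qpos"].round(3))
E
```

```text
time: 3.35
eef_pos: [0.4742, 0.1736, 0.1034]
tcp_rot: [0.999, -0.043, 0.002, -0.0]
contact_force: [0.4, 0.2, -0.6]
opening: -0.001
finger_force: 0.0
tcp [0.4746 0.1737 0.104 ] yaw -0.0857 slide cm [-0.1   0.16  4.15] turn 0.0013
[ 0.15   0.058  2.091 -0.     0.99   1.806]
```

View pics/w2.png

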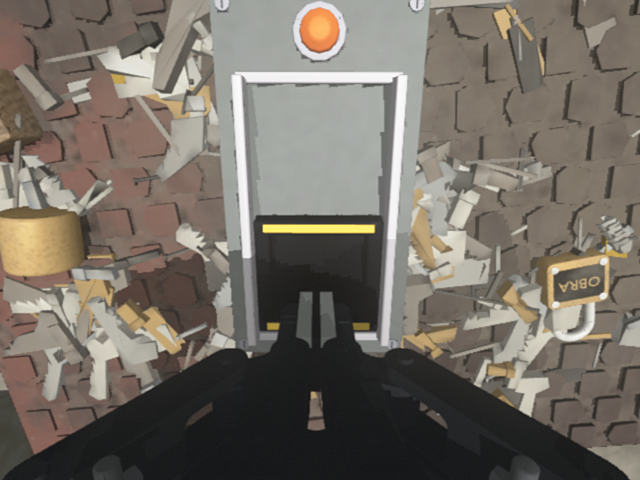

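The view from near shows the fingertips at (316,293), centred over the recess. The stripes are at rows 229 and 326, both centred near column 319. Now I'll descend into the recess.

```bash
python3 -m inch '[{"slide":[-0.1,0.1,2],"turn":0,"grip":0},{"slide":[-0.1,0.1,3.4],"turn":0,"grip":0},{"slide":[-0.1,0.1,4],"turn":0,"grip":0},{"slide":[-0.1,0.1,4],"turn":0,"grip":0},{"slide":[-0.1,0.1,4],"turn":0,"grip":0}]' && python3 - <<'E'
from h import *
togo([.4737,.1723,.0625],-.087)
E
```

```text
time: 3.9
eef_pos: [0.472, 0.1729, 0.0619]
tcp_rot: [0.999, -0.043, 0.0, -0.0]
contact_force: [0.3, -0.1, 0.7]
opening: -0.005
finger_force: 0.0
tcp [0.472  0.1729 0.0619] yaw -0.0851 slide cm [ 0.17  0.05 -0.06] turn 0.0019
```

```bash
python3 -m inch '[{"slide":[0.6,0,0],"turn":0,"grip":0},{"slide":[1,0,0],"turn":0,"grip":0},{"slide":[1.4,0,0],"turn":0,"grip":0},{"slide":[1.8,0,0],"turn":0,"grip":0},{"slide":[2.3,0,0],"turn":0,"grip":0},{"slide":[2.8,0,0],"turn":0,"grip":0},{"slide":[3.4,0,0],"turn":0,"grip":0},{"slide":[4,0,0],"turn":0,"grip":0},{"slide":[4.6,0,0],"turn":0,"grip":0},{"slide":[5.2,0,0],"turn":0,"grip":0},{"slide":[5.7,0,0],"turn":0,"grip":0},{"slide":[6,0,0],"turn":0,"grip":0},{"slide":[6.2,0,0],"turn":0,"grip":0},{"slide":[6.2,0,0],"turn":0,"grip":0}]' && python3 - <<'E'
from h import *
p,d,K,C,s=wrist(); cv2.imwrite("pics/w3.png",p[:,:,::-1])
for b in blobs(p,(21,100,100),(36,255,255),100):
  if 200<b[1][0]<420: print(b[1].round(1),b[2],ray(K,C,b[1],.068).round(4))
togo([.533,.167,.0625],-.087)
E
```

```text
time: 5.3
eef_pos: [0.5338, 0.1675, 0.0613]
tcp_rot: [0.999, -0.043, 0.0, -0.0]
contact_force: [-0.1, -0.2, -0.8]
opening: 0.002
finger_force: 0.1
[318.1 285.7] [247 280 141  12] [0.5488 0.1652 0.068 ]
tcp [0.5338 0.1675 0.0614] yaw -0.0852 slide cm [-0.07  0.06 -0.11] turn 0.0018
```

```bash
python3 -m inch '[{"slide":[0.3,0,0],"turn":0,"grip":0},{"slide":[0.6,0,0],"turn":0,"grip":0},{"slide":[0.8,0,0],"turn":0,"grip":0},{"slide":[1.0,0,0],"turn":0,"grip":0}]' && python3 -m inch '[{"slide":[0.1,0,0],"turn":0,"grip":0},{"slide":[0.2,0,0],"turn":0,"grip":0}]'&& python3 -m inch '[{"slide":[0.1,0,0],"turn":0,"grip":0},{"slide":[0.15,0,0],"turn":0,"grip":0}]'
```

```text
time: 5.75
eef_pos: [0.5434, 0.1667, 0.0613]
tcp_rot: [0.999, -0.043, -0.0, -0.0]
contact_force: [-1.9, 0.5, 0.6]
opening: -0.002
finger_force: 0.8
time: 5.95
eef_pos: [0.5453, 0.1665, 0.0613]
tcp_rot: [0.999, -0.043, -0.0, -0.0]
contact_force: [-1.7, 1.7, 0.5]
opening: -0.002
finger_force: 0.8
time: 6.15
eef_pos: [0.5464, 0.1664, 0.0613]
tcp_rot: [0.999, -0.043, -0.001, -0.0]
contact_force: [-3.6, 0.4, 2.6]
opening: 0.0
finger_force: 1.7
```

```bash
python3 -m inch '[{"slide":[0.05,0,0],"turn":0,"grip":0},{"slide":[0.1,0,0],"turn":0,"grip":0}]' && python3 -m inch '[{"slide":[0.05,0,0],"turn":0,"grip":0},{"slide":[0.1,0,0],"turn":0,"grip":0}]'
```

```text
time: 6.35
eef_pos: [0.5465, 0.1664, 0.0612]
tcp_rot: [0.999, -0.043, -0.002, 0.0]
contact_force: [-6.5, 0.5, 5.0]
opening: 0.002
finger_force: 3.3
time: 6.55
eef_pos: [0.5465, 0.1664, 0.0612]
tcp_rot: [0.999, -0.043, -0.003, 0.0]
contact_force: [-8.7, 0.4, 6.1]
opening: -0.0
finger_force: 4.6
```

```bash
python3 -m inch '[{"slide":[-0.4,0,0],"turn":0,"grip":0},{"slide":[-1,0,0],"turn":0,"grip":0},{"slide":[-1,0,-2],"turn":0,"grip":0},{"slide":[-1,0,-4],"turn":0,"grip":0},{"slide":[-4.5,0,-4],"turn":0,"grip":0},{"slide":[-7.8,0,-4],"turn":0,"grip":0},{"slide":[-7.8,0,-4],"turn":0,"grip":0},{"slide":[-7.8,0,-4],"turn":0,"grip":0}]' && python3 - <<'E'
from h import *
p,d,K,C,s=wrist(); cv2.imwrite("pics/w4.png",p[:,:,::-1])
for b in blobs(p,(21,100,100),(36,255,255),100):
  if 200<b[1][0]<420: print(b[1].round(1),b[2],ray(K,C,b[1],.068).round(4))
togo([.4694,.1727,.035],-.087)
E
```

```text
time: 7.35
eef_pos: [0.4711, 0.1729, 0.1016]
tcp_rot: [0.999, -0.042, 0.001, -0.0]
contact_force: [-0.1, -0.2, -0.1]
opening: 0.001
finger_force: 0.0
[317.2  92. ] [254  86 127  13] [0.5615 0.1647 0.068 ]
[317.  214.4] [259 210 116  10] [0.5057 0.1694 0.068 ]
tcp [0.472  0.1729 0.1019] yaw -0.0851 slide cm [-0.27  0.04  6.69] turn 0.0019
```

View pics/w4.png

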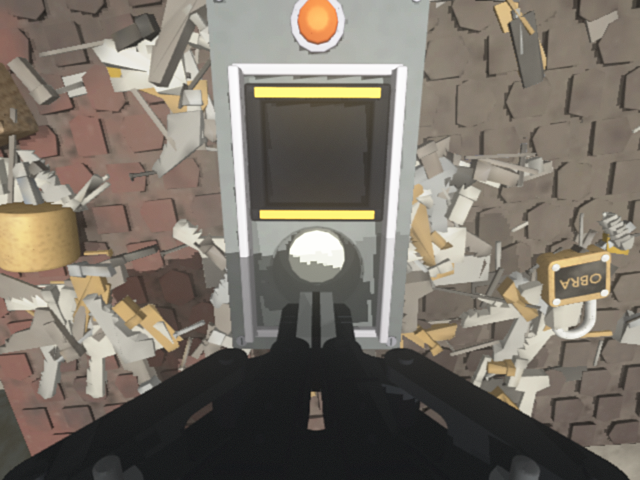

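The cover is fully open, with its stripes at rows 92 and 214. The white button shows at (316,257) in the open well. Now I'll descend onto it.

```bash
python3 -m inch '[{"slide":[-0.2,0,1.5],"turn":0,"grip":0},{"slide":[-0.2,0,3],"turn":0,"grip":0},{"slide":[-0.2,0,4.5],"turn":0,"grip":0},{"slide":[-0.2,0,6],"turn":0,"grip":0},{"slide":[-0.2,0,6.4],"turn":0,"grip":0},{"slide":[-0.2,0,6.4],"turn":0,"grip":0}]' && python3 -m inch '[{"slide":[0,0,0.3],"turn":0,"grip":0},{"slide":[0,0,0.6],"turn":0,"grip":0},{"slide":[0,0,0.8],"turn":0,"grip":0}]'
```

```text
time: 8.0
eef_pos: [0.4696, 0.1728, 0.0369]
tcp_rot: [0.999, -0.043, -0.0, 0.0]
contact_force: [0.0, -0.2, -0.2]
opening: -0.002
finger_force: 0.0
time: 8.3
eef_pos: [0.4703, 0.1732, 0.0303]
tcp_rot: [0.999, -0.043, 0.001, -0.0]
contact_force: [1.0, -0.6, 3.6]
opening: 0.001
finger_force: 1.7
```

```bash
python3 -m inch '[{"slide":[0,0,0.15],"turn":0,"grip":0},{"slide":[0,0,0.3],"turn":0,"grip":0},{"slide":[0,0,0.4],"turn":0,"grip":0}]' && python3 -m inch '[{"slide":[0,0,0.05],"turn":0,"grip":0},{"slide":[0,0,0.1],"turn":0,"grip":0}]'
```

```text
time: 8.6
eef_pos: [0.4703, 0.1732, 0.0269]
tcp_rot: [0.999, -0.043, 0.001, -0.0]
contact_force: [-2.4, -0.3, 15.3]
opening: 0.001
finger_force: 7.1
time: 8.8
eef_pos: [0.4704, 0.1732, 0.0269]
tcp_rot: [0.999, -0.042, 0.001, 0.0]
contact_force: [-5.9, -1.7, 18.6]
opening: 0.004
finger_force: 9.1
```

```bash
python3 -m inch '[{"slide":[0,0,-0.15],"turn":0,"grip":0},{"slide":[0,0,-0.15],"turn":0,"grip":0},{"slide":[0,0,-0.15],"turn":0,"grip":0},{"slide":[0,0,-0.15],"turn":0,"grip":0},{"slide":[0,0,-0.15],"turn":0,"grip":0},{"slide":[0,0,-0.15],"turn":0,"grip":0},{"slide":[0,0,-0.15],"turn":0,"grip":0},{"slide":[0,0,-0.15],"turn":0,"grip":0},{"slide":[0,0,-0.15],"turn":0,"grip":0},{"slide":[0,0,-0.15],"turn":0,"grip":0},{"slide":[0,0,-0.15],"turn":0,"grip":0},{"slide":[0,0,-0.15],"turn":0,"grip":0},{"slide":[0,0,-0.15],"turn":0,"grip":0}]'
```

```text
time: 10.1
eef_pos: [0.4703, 0.1732, 0.027]
tcp_rot: [0.999, -0.043, 0.001, -0.0]
contact_force: [0.5, -1.1, 6.6]
opening: -0.001
finger_force: 3.3
```

The button is down but with little margin, so I'll press slightly firmer and hold again before letting it up.

```bash
python3 -m inch '[{"slide":[0,0,0.1],"turn":0,"grip":0},{"slide":[0,0,0.1],"turn":0,"grip":0},{"slide":[0,0,0.1],"turn":0,"grip":0},{"slide":[0,0,0.1],"turn":0,"grip":0},{"slide":[0,0,0.1],"turn":0,"grip":0},{"slide":[0,0,0.1],"turn":0,"grip":0},{"slide":[0,0,0.1],"turn":0,"grip":0},{"slide":[0,0,0.1],"turn":0,"grip":0},{"slide":[0,0,0.1],"turn":0,"grip":0},{"slide":[0,0,0.1],"turn":0,"grip":0},{"slide":[0,0,0.1],"turn":0,"grip":0},{"slide":[0,0,0.1],"turn":0,"grip":0},{"slide":[0,0,0.1],"turn":0,"grip":0}]' && python3 -m inch '[{"slide":[0,0,-1],"turn":0,"grip":0},{"slide":[0,0,-3],"turn":0,"grip":0},{"slide":[0,0,-5],"turn":0,"grip":0},{"slide":[0,0,-7.6],"turn":0,"grip":0},{"slide":[0,0,-7.6],"turn":0,"grip":0},{"slide":[0,0,-7.6],"turn":0,"grip":0}]' && python3 -c "
from h import *
togo([.5336,.167,.062],-.087)"
```

```text
time: 11.4
eef_pos: [0.4703, 0.1732, 0.0269]
tcp_rot: [0.999, -0.042, 0.001, -0.0]
contact_force: [-1.7, -1.9, 12.9]
opening: -0.005
finger_force: 6.3
time: 12.0
eef_pos: [0.4685, 0.173, 0.1006]
tcp_rot: [0.999, -0.043, -0.0, -0.0]
contact_force: [-0.2, 0.1, 0.4]
opening: -0.002
finger_force: 0.0
tcp [0.4685 0.173  0.1006] yaw -0.0851 slide cm [6.53 0.05 3.86] turn 0.0019
```

```bash
python3 -m inch '[{"slide":[3.5,0,0],"turn":0,"grip":0},{"slide":[6.5,0,0],"turn":0,"grip":0},{"slide":[6.5,0,0],"turn":0,"grip":0},{"slide":[6.5,0,0],"turn":0,"grip":0},{"slide":[6.5,0,2],"turn":0,"grip":0},{"slide":[6.5,0,3.4],"turn":0,"grip":0},{"slide":[6.5,0,3.8],"turn":0,"grip":0},{"slide":[6.5,0,3.8],"turn":0,"grip":0},{"slide":[6.5,0,3.8],"turn":0,"grip":0}]' && python3 -m inch '[{"slide":[-0.6,0,0],"turn":0,"grip":0},{"slide":[-1,0,0],"turn":0,"grip":0},{"slide":[-1.4,0,0],"turn":0,"grip":0},{"slide":[-1.8,0,0],"turn":0,"grip":0},{"slide":[-2.3,0,0],"turn":0,"grip":0},{"slide":[-2.8,0,0],"turn":0,"grip":0},{"slide":[-3.4,0,0],"turn":0,"grip":0},{"slide":[-4,0,0],"turn":0,"grip":0},{"slide":[-4.6,0,0],"turn":0,"grip":0},{"slide":[-5.2,0,0],"turn":0,"grip":0},{"slide":[-5.7,0,0],"turn":0,"grip":0},{"slide":[-6.2,0,0],"turn":0,"grip":0},{"slide":[-6.6,0,0],"turn":0,"grip":0},{"slide":[-6.9,0,0],"turn":0,"grip":0},{"slide":[-7.1,0,0],"turn":0,"grip":0}]' && python3 -m inch '[{"slide":[-0.1,0,0],"turn":0,"grip":0},{"slide":[-0.2,0,0],"turn":0,"grip":0}]'
```

```text
time: 12.9
eef_pos: [0.5337, 0.1676, 0.0631]
tcp_rot: [0.999, -0.042, 0.0, -0.0]
contact_force: [1.2, -0.4, 0.1]
opening: 0.001
finger_force: 0.0
time: 14.4
eef_pos: [0.4627, 0.1735, 0.0627]
tcp_rot: [0.999, -0.043, -0.0, -0.0]
contact_force: [1.9, 0.6, 0.5]
opening: -0.004
finger_force: 0.8
time: 14.6
eef_pos: [0.4609, 0.1737, 0.0627]
tcp_rot: [0.999, -0.043, -0.0, -0.0]
contact_force: [1.6, 0.4, 0.5]
opening: 0.003
finger_force: 0.8
```

```bash
python3 -m inch '[{"slide":[-0.1,0,0],"turn":0,"grip":0},{"slide":[-0.2,0,0],"turn":0,"grip":0}]'&& python3 -m inch '[{"slide":[-0.1,0,0],"turn":0,"grip":0},{"slide":[-0.15,0,0],"turn":0,"grip":0}]'
```

```text
time: 14.8
eef_pos: [0.459, 0.1739, 0.0627]
tcp_rot: [0.999, -0.043, -0.0, -0.0]
contact_force: [2.0, 0.5, -0.5]
opening: 0.003
finger_force: 0.8
time: 15.0
eef_pos: [0.4574, 0.174, 0.0627]
tcp_rot: [0.999, -0.043, -0.0, -0.0]
contact_force: [1.0, 0.5, -0.2]
opening: -0.001
finger_force: 0.8
```

```bash
python3 -m inch '[{"slide":[-0.1,0,0],"turn":0,"grip":0},{"slide":[-0.15,0,0],"turn":0,"grip":0}]'&& python3 -m inch '[{"slide":[-0.05,0,0],"turn":0,"grip":0},{"slide":[-0.1,0,0],"turn":0,"grip":0}]'
```

```text
time: 15.2
eef_pos: [0.4565, 0.1741, 0.0629]
tcp_rot: [0.999, -0.043, 0.001, -0.0]
contact_force: [4.4, 0.1, -1.7]
opening: 0.001
finger_force: 1.9
time: 15.4
eef_pos: [0.4564, 0.1741, 0.063]
tcp_rot: [0.999, -0.043, 0.002, -0.0]
contact_force: [6.6, 0.1, -5.1]
opening: 0.001
finger_force: 3.4
```

```bash
python3 -m inch '[{"slide":[0.4,0,0],"turn":0,"grip":0},{"slide":[1.1,0,0],"turn":0,"grip":0},{"slide":[1.1,0,0],"turn":0,"grip":0},{"slide":[1.1,0,-3],"turn":0,"grip":0},{"slide":[1.1,0,-8],"turn":0,"grip":0},{"slide":[1.1,0,-14],"turn":0,"grip":0},{"slide":[1.1,0,-14],"turn":0,"grip":0},{"slide":[1.1,0,-14],"turn":0,"grip":0},{"slide":[1.1,0,-14],"turn":0,"grip":0}]' && python3 - <<'E'
from h import *
p,d,K,C,s=wrist(); cv2.imwrite("pics/w5.png",p[:,:,::-1])
for b in blobs(p,(21,80,100),(36,255,255),100):
  if 200<b[1][0]<420: print(b[1].round(1),b[2],ray(K,C,b[1],.068).round(4))
E
```

```text
time: 16.3
eef_pos: [0.4649, 0.1731, 0.2013]
tcp_rot: [0.999, -0.043, -0.001, 0.0]
contact_force: [0.2, 0.1, -0.3]
opening: 0.002
finger_force: 0.0
[315.5 184. ] [278 180  77   8] [0.4976 0.1704 0.068 ]
[316.  253.5] [281 251  71   6] [0.4421 0.1747 0.068 ]
```

View pics/w5.png

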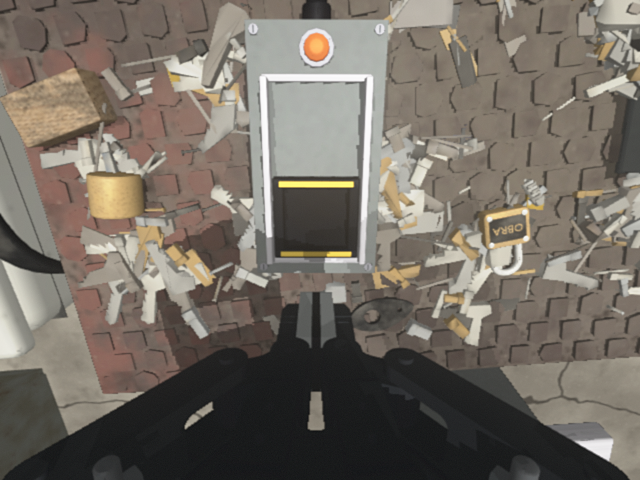

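The cover is shut against its end stop, with its stripes at rows 184 and 253. The cap and padlock are where they were, and the arm is clear of everything.

```bash
python3 -c "
from plant import ctrl
print(ctrl.sign_off())"
```

```text
the job is handed in; nothing more can be done
None
```

I slid the amber unit's cover fully open, held the button fully down for over a second and let it up, then slid the cover shut to its stop. I handed the job in at about 16 s of the 48 s, and my moves touched only the amber unit.

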